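# Teach a controller the travel of its new touch strip

## Task

The desktop controller has a new touch strip and must be taught the strip's two ends: with the fingers closed, rest the fingertips lightly on the end of the black strip beside the round knob, slide them along the strip all the way to its other end, and finish with them still resting lightly there, on the strip's last 4 cm. Do not press hard, touch the knob or the keys, lift or shove the controller, or disturb the other things on the bench.

Things in the scene. Friction and masses are not known exactly. Their poses are not given: they have to be found in the camera images.
- controller: (all sizes in mm) desktop controller: flat aluminium box with a grey top face, 278 long (own x, from -160 to +118), 104 wide (own y, -52 to +52), top face 36 above the bench. Loose, about 1 kg, standing on four soft rubber feet: pressed from above the box sinks straight down about 0.4 mm per newton, 6 mm at most, and springs back. Origin on the bench under the middle of the touch strip; x runs along the strip from low end to high end, z up
- strip_low_end (a point): low end of the touch strip, on the centreline of its upper surface, 38 above the bench. The strip is one flat black bar 200 long and 20 wide along the controller's x axis, its surface 2 above the grey top face. The low end is the one beside the round knob; the row of white marks that runs along the strip (on its +y side) is shortest there (3)
- strip_high_end (a point): high end of the touch strip, on the centreline of its upper surface; no knob here, and the white marks are longest (18)
- dial: round black knob on the controller's top, 30 diameter, 16 high, centre 36 beyond the low end of the strip and 6 to its +y side. Not to be touched
- keys: row of five low black keys on the controller's top, each 22 x 12, tops 40 above the bench, in a row parallel to the strip, 36 from its centreline on the -y side (origin: same point as the controller's). Not to be touched
- strip_0: sensing part of the touch strip: first 40 mm at the low end (not marked off to the eye); origin at the middle of its length, 4 under the surface; x along the strip
- strip_1: sensing part of the touch strip: second part, from 40 to 70 mm from the low end (not marked off to the eye); origin at the middle of its length, 4 under the surface; x along the strip
- strip_2: sensing part of the touch strip: third part, from 70 to 100 mm (not marked off to the eye); origin at the middle of its length, 4 under the surface; x along the strip
- strip_3: sensing part of the touch strip: fourth part, from 100 to 130 mm (not marked off to the eye); origin at the middle of its length, 4 under the surface; x along the strip
- strip_4: sensing part of the touch strip: fifth part, from 130 to 160 mm (not marked off to the eye); origin at the middle of its length, 4 under the surface; x along the strip
- strip_5: sensing part of the touch strip: last 40 mm at the high end (not marked off to the eye); origin at the middle of its length, 4 under the surface; x along the strip
- hook_tip: loose black spring-hook cap of an oscilloscope probe lying on its side, 66 long, 28 across its flange, 20 g; origin on the bench below it. Leave alone (sizes in mm)
- spool: loose solder spool standing on its flange, 56 diameter, 40 high; origin at the centre of its underside. Leave alone (sizes in mm)
- screwdriver: loose screwdriver lying on the bench, 150 long. Leave alone (sizes in mm)
- multimeter: loose hand multimeter lying on its back, 165 x 78 x 41 high. Leave alone (sizes in mm)
- flux: loose small bottle standing upright, 32 diameter, 70 high. Leave alone (sizes in mm)
- heatsink: loose finned aluminium heat sink, 50 x 60 x 28 high. Leave alone (sizes in mm)
- bracket: loose bent steel angle bracket lying with its long arm flat, 120 x 22 x 4, short arm standing 50 high at its origin. Leave alone (sizes in mm)

How it is judged:
On the way, in this order (a step that is already met when the one before it is completed fails the run):
1. a fingertip rests on the low end of the strip (contact force between the fingers and strip_0 above 0.3 N and contact force between the fingers and strip_1 below 0.05 N), for 0.1 s.
2. it slides on to part 2 of 6 of the strip (contact force between the fingers and strip_1 above 0.3 N and contact force between the fingers and strip_2 below 0.05 N).
3. it slides on to part 3 of 6 of the strip (contact force between the fingers and strip_2 above 0.3 N and contact force between the fingers and strip_3 below 0.05 N).
4. it slides on to part 4 of 6 of the strip (contact force between the fingers and strip_3 above 0.3 N and contact force between the fingers and strip_4 below 0.05 N).
5. it slides on to part 5 of 6 of the strip (contact force between the fingers and strip_4 above 0.3 N and contact force between the fingers and strip_5 below 0.05 N).
6. it comes to the high end of the strip (contact force between the fingers and strip_5 above 0.3 N and contact force between the fingers and strip_4 below 0.05 N), for 0.2 s.
At the end, for the whole second after the job is handed in: The fingertips rest on the last 40 mm of the strip at the end away from the knob (contact over 0.3 N there, none on the part before it, under 15 N on the controller), the controller is at rest on the bench within 25 mm of where it stood, and every other loose thing is within 20 mm of where it was (all of step 6 and contact force between the fingers and controller below 15 N and linear speed of controller below 0.02 m/s and distance of controller from where it was at the start of the episode below 0.025 m and height (world z) of controller below 0.006 m and distance of each of hook_tip, spool, screwdriver, multimeter, flux, heatsink, bracket from where it was at the start of the episode below 0.02 m); the arm keeps its last pose, push and grip.
It fails at once if the controller pressed hard (over 20 N) (contact force between the fingers and controller above 20 N).
It fails at once if the knob or a key touched (contact force between the fingers and dial above 0.3 N or contact force between the fingers and keys above 0.3 N).
It fails at once if the controller lifted or tipped (height (world z) of controller above 0.006 m or angle between controller's own z axis and vertical above 0.08 rad).
It fails at once if the controller shoved more than 25 mm (distance of controller from where it was at the start of the episode above 0.025 m).
It fails at once if a bystander disturbed (moved more than 20 mm) (distance of any of hook_tip, spool, screwdriver, multimeter, flux, heatsink, bracket from where it was at the start of the episode above 0.02 m).
It also fails if it takes over 40 s, if anything falls off the work surface, if the arm or the gripper's body presses on something with over 40 N, if the wrist force passes 120 N, or if a joint passes its speed limit or range.

## Robot

A 6-joint arm with a two-finger parallel gripper is mounted at the origin on the work surface. World frame = base frame: x ahead of the robot, y to its left, z up, the work surface at z = 0. Lengths are in m, angles in rad, forces in N, time in s.
With the tool pointing down it reaches from about 0.325 to 0.775 m from the base axis. Payload 5.5 kg.
Tool frame: the origin (TCP) lies at the very end of the fingers, on their centre line; the grasp point (between the pads) lies 19 mm behind it; z points along the fingers, y is the direction in which the jaws open and shut (so a half turn about z gives the same grasp; the last joint's range is limited). The gripper opens to 85 mm and grips with 20 to 120 N. Pads are 22 mm wide; open, the fingers measure 114 mm over their backs; the gripper's body (76 mm by 85 mm) begins 54 mm behind the grasp point. The pads swing forward as they close: fully open they stand 13 mm farther back than shut.
Start: joints at [-1.384, 0.091, 1.231, -0, 1.82, -0.057], TCP at [0.145, -0.582, 0.231] pointing down, gripper open.
Joint ranges: [-2.87, 2.87], [-0.86, 2.18], [0.17, 2.46], [-1.51, 4.65], [0.06, 2.69], [-2.65, 2.65]. Speed limits (rad/s): [2.57, 2.57, 3.01, 3.14, 3.14, 3.14].

## Interface

Orientations are given as a unit quaternion [x, y, z, w].
In Python, from workcell import ctrl, kinematics, telemetry, imaging, workorder gives the robot as it stands. Calls block until the motion is done:
- ctrl.movep(position, orientation): joint-space move of the TCP to a pose.
- ctrl.move_l(position, speed=0.15, ori=None, max_force=None): straight line of the TCP; ori=None keeps the orientation; speed is the mean speed in m/s. With max_force (N) it stops when the force on the tool has changed by that much, and returns True; else False.
- ctrl.goto_joints(angles): joint-space move.
- ctrl.gripper_to(opening): finger opening in m; the grip force is fixed at half the most; returns when the fingers have stopped.
- ctrl.wait(seconds).
- kinematics.solve_ik(position, orientation): joint angles nearest the present ones, or None.
- telemetry.state(): the state.
- imaging.camera(name): name is "scene" or "side" or "wrist"; returns a dict with "frame" (480x640x3 uint8, blue, green, red), "intrinsics" (3x3 intrinsics, pixels), "T" (4x4, takes a point from camera to world coordinates); the wrist camera has in their place "tool_from_camera" (4x4, takes a point from camera to tool coordinates, whose origin is the TCP and whose axes are the flange's). Camera axes: x right, y down, z forward; pixel columns grow to the right and rows downward; lengths in m; the calibration is good to about 2 mm. A picture is of the moment at which its call begins: read the wrist's pose just before it. There is no depth.
A pose or a line that the arm cannot do raises ctrl.PlanningError and nothing moves.
- workorder.sign_off(): hands the job in, once; it reports no verdict.
The state is a dict: "time": time; "joints": joint angles; "dq": joint speeds; "tau": joint torques, N m; "eef_pos": TCP position; "tool_rot": TCP orientation; "ft_force": force on the tool from outside, world axes, zero at the start; "ft_torque": the same for the moment, N m; "grip_width": finger opening in m.
Only numpy, scipy, OpenCV 4.12 (cv2) and the standard library are available. Lean on these libraries where they do the work, as an engineer would, in place of code of your own. Each camera call takes 0.05 s, during which the arm holds its last target. There are 200 camera calls.

## Working session

There is one attempt and no reset: what is moved stays moved. The work goes in short steps, each a Python script; the robot and the scene stay as the last script left them, time stands still between calls to the robot, and variables do not carry over. Pictures are saved under pics/ and viewed, about 8 in all and at most 12, crops included, and the job is handed in when it is done.

```bash
ls; mkdir -p pics; cat > h.py <<'E'
import numpy as np, cv2
from workcell import ctrl, kinematics, telemetry, imaging, workorder
def snap(n,f):
    c=imaging.camera(n); cv2.imwrite('pics/'+f,c['frame']); np.savez('pics/'+f[:-4]+'.npz',K=c['intrinsics'],T=c['T'] if 'T' in c else np.eye(4)); return c
def ray(K,T,u,v,z):
    d=T[:3,:3]@np.linalg.solve(K,[u,v,1.]); o=T[:3,3]; return o+d*(z-o[2])/d[2]
def proj(K,T,P):
    p=T[:3,:3].T@(np.asarray(P)-T[:3,3]); p=K@p; return p[:2]/p[2]
E
python3 - <<'E'
from h import *
for n in('scene','side'):
    c=snap(n,n+'0.png');print(n,c['T'][:3,3].round(3),c['T'][:3,2].round(3))
s=telemetry.state();print(s)
E
```

```text
pics
scene [0.941 0.7   0.631] [-0.429 -0.673 -0.603]
side [0.005 0.575 0.877] [ 0.478 -0.474 -0.739]
{'time': 0.1, 'joints': array([-1.38370564e+00,  9.17950235e-02,  1.23178729e+00,  1.67633114e-05,
        1.81981582e+00, -5.67206059e-02]), 'dq': array([ 0.00116135, -0.00068248, -0.00447262, -0.00015974, -0.00084199,
       -0.00041639]), 'tau': array([ 2.74340782e-03, -4.60218680e+01, -4.19217682e+01, -4.00780857e-05,
        1.06335513e-02, -3.73949511e-07]), 'eef_pos': array([ 0.14478438, -0.58199799,  0.23024477]), 'tool_rot': array([ 9.92578049e-01,  1.21605926e-01, -5.06956993e-05, -9.01351164e-04]), 'ft_force': array([ 0.30823111, -0.44523272, -0.14816846]), 'ft_torque': array([ 0.03449969, -0.00792993,  0.00122289]), 'grip_width': 0.08576779459582866}
```

View pics/scene0.png

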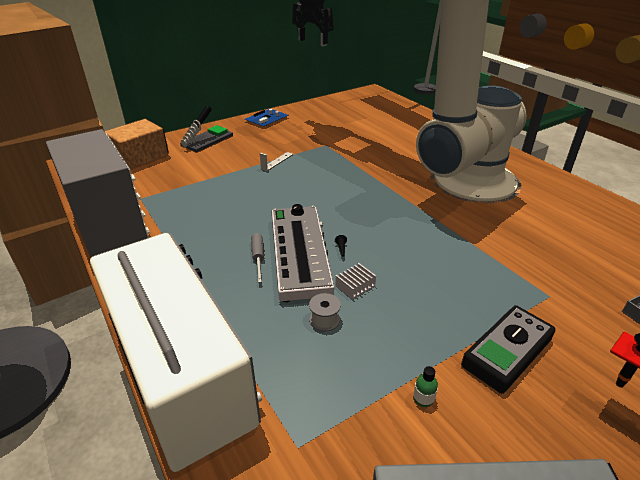

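View pics/side0.png

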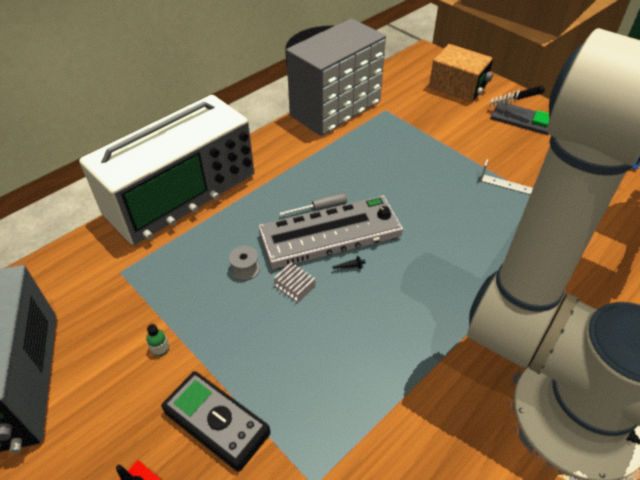

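The controller is at about (300,252) in scene, with its knob at (297,209) and the strip running from there towards (299,283). In side the controller is at (330,228), with the knob at (384,212). Next I'll segment the strip in both views.

```bash
cat > m.py <<'E'
from h import *
P={}
for n,(x0,y0,x1,y1) in dict(scene=(265,195,340,305),side=(250,185,410,270)).items():
    im=cv2.imread(f'pics/{n}0.png');d=np.load(f'pics/{n}0.npz');K,T=d['K'],d['T']
    m=(im.max(2)<55).astype(np.uint8);w=np.zeros_like(m);w[y0:y1,x0:x1]=m[y0:y1,x0:x1]
    k,lab,st,ce=cv2.connectedComponentsWithStats(w,connectivity=4)
    for i in range(1,k):
        if st[i,4]<25: continue
        v,u=np.nonzero(lab==i); z=.038
        Q=np.array([ray(K,T,a,b,z)[:2] for a,b in zip(u,v)])
        (c,s,a)=cv2.minAreaRect((Q*1000).astype(np.float32))
        print(n,i,st[i],np.round(c,1),np.round(s,1),round(a,1))
    cv2.imwrite(f'pics/{n}0c.png',cv2.resize(im[y0:y1,x0:x1],None,fx=4 if n=='side' else 5,fy=4 if n=='side' else 5,interpolation=cv2.INTER_CUBIC))
E
python3 m.py
```

```text
scene 1 [291 204  13  12 118] [498.8 -84.1] [46.  27.4] 58.9
scene 4 [292 221  19  62 635] [567.4  44.6] [201.7  21.5] 64.7
scene 6 [278 226   6   7  38] [567.7 -37.5] [23.  10.7] 61.3
scene 10 [335 235   5  15  50] [491.2  66.4] [48.   8.4] 55.4
scene 11 [279 236   6   7  40] [583.4  -4.9] [21.6 10.6] 60.7
scene 13 [280 246   6   8  45] [599.   27.5] [23.4 10.2] 60.6
scene 15 [281 257   6   9  49] [615.2  60.5] [25.   9.9] 60.5
scene 16 [282 269   7   9  58] [630.3  93.5] [24.  11.5] 60.9
scene 21 [280 299  30   6 102] [654.2 170.9] [10.  52.4] 64.6
scene 22 [321 301   8   4  27] [610.4 201.1] [ 7.5 12.4] 57.2
side 1 [343 206  10   4  28] [570.2 -34.7] [17.9  9. ] 65.4
side 2 [378 207  12  12 111] [507.9 -77.9] [22.9 32.6] 42.5
side 5 [327 209  10   5  30] [585.8  -2.2] [18.7  8.9] 65.2
side 6 [311 213   9   5  31] [601.1  30.5] [18.4  9.5] 65.6
side 7 [273 214  95  28 643] [567.7  46.5] [197.6  18.5] 64.6
side 8 [294 217  10   5  32] [616.6  62.4] [18.5  9.4] 61.8
side 9 [277 221  10   5  32] [631.9  95.3] [17.9  9.5] 68.6
side 18 [334 257  31  12 172] [455.9  74. ] [56.6 26.1] 74.8
```

View pics/side0c.png

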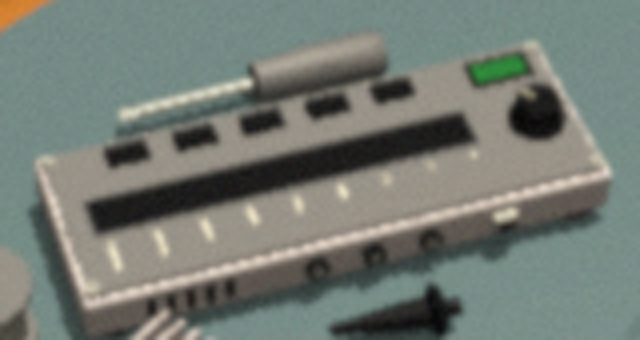

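The strip fit agrees between the two views: centre (567.5, 45.5) mm, 200x20 mm and 64.6°. The keys lie on the -y side and the knob at the low end, as described. Next I'll go above the low end and check from close up.

```bash
cat >> h.py <<'E'
from scipy.spatial.transform import Rotation as R
C=np.array([.5675,.0455]);A=np.deg2rad(64.65);U=np.array([np.cos(A),np.sin(A)])
def pt(s,z): return [*(C+U*(s-.1)),z]   # s = distance from low end
def ori(sg):
    x=sg*np.r_[U,0];z=np.array([0,0,-1.]);return R.from_matrix(np.c_[x,np.cross(z,x),z]).as_quat()
E
python3 - <<'E'
from h import *
for sg in(1,-1):
    print(sg,kinematics.solve_ik(pt(.02,.12),ori(sg)),kinematics.solve_ik(pt(.18,.04),ori(sg)))
sg=min((1,-1),key=lambda s:9 if kinematics.solve_ik(pt(.02,.12),ori(s)) is None else np.abs(kinematics.solve_ik(pt(.02,.12),ori(s))[5]))
ctrl.gripper_to(0.0)
ctrl.movep(pt(.02,.14),ori(sg)); 
ctrl.wait(.3)
s=telemetry.state();print(sg,s['time'],s['eef_pos'],s['tool_rot'],s['ft_force'],s['grip_width'],pt(.02,.14))
c=imaging.camera('wrist');cv2.imwrite('pics/w1.png',c['frame'])
X=np.eye(4);X[:3,:3]=R.from_quat(s['tool_rot']).as_matrix();X[:3,3]=s['eef_pos'];T=X@c['tool_from_camera'];K=c['intrinsics'];np.savez('pics/w1.npz',K=K,T=T)
for d in(0,.1,.2):print(d,proj(K,T,pt(d,.038)).round(1))
snap('side','side1.png')
E
```

```text
1 [-1.13932603e-01 -8.04014154e-02  1.59947534e+00 -4.44089210e-16
  1.62251873e+00  3.28508363e-01] [ 1.37834122e-01  1.72275357e-01  1.48282608e+00 -4.44089210e-16
  1.48649122e+00  5.80275087e-01]
-1 None [ 1.37834122e-01  1.72275357e-01  1.48282608e+00 -4.44089210e-16
  1.48649122e+00 -2.56131757e+00]
1 3.6 [ 0.53326748 -0.02715853  0.140006  ] [ 8.45206387e-01  5.34440047e-01 -3.49753811e-06  1.10234318e-06] [-0.0412826  -0.93693213 -0.04005075] 4.842359913803876e-05 [np.float64(0.5332482670862941), np.float64(-0.026796741229519888), 0.14]
0 [324.1 268.6]
0.1 [324.   98.8]
0.2 [ 323.7 -121.4]
```

View pics/w1.png

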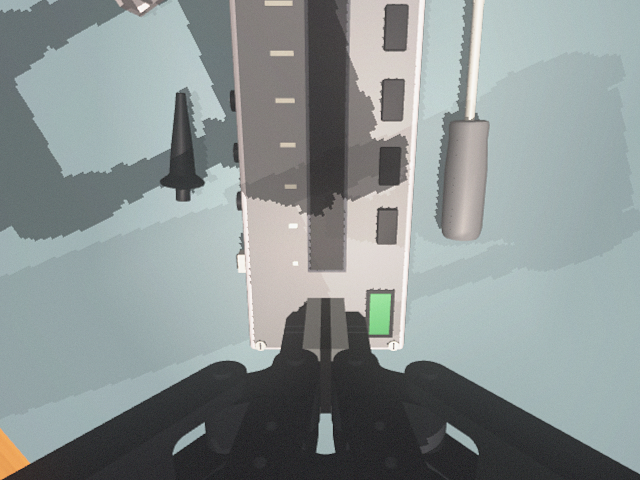

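The low end of the strip shows at (327,271) and I predicted (324,269). That is within about 1.5 mm, so it's good enough. The fingers are shut and clear of the knob. I'll touch down gently.

```bash
cat >> h.py <<'E'
def F(n=5):
    L=[]
    for _ in range(n): ctrl.wait(.04);L.append(telemetry.state()['ft_force'])
    return np.mean(L,0)
E
python3 - <<'E'
from h import *
ctrl.move_l(pt(.02,.046),speed=.08);ctrl.wait(.2)
b=F();np.save('b.npy',b)
hit=ctrl.move_l(pt(.02,.033),speed=.008,max_force=2.0)
f=F()-b;s=telemetry.state();print(hit,b,f,s['eef_pos'],s['time'])
E
```

```text
True [-0.19519535  0.43394377 -0.27626321] [ 1.78733532 -0.95372319  3.15372249] [ 0.53318873 -0.02678544  0.03711862] 6.6917
```

```bash
python3 - <<'E'
from h import *
b=np.load('b.npy');z=telemetry.state()['eef_pos'][2]-.0003
ctrl.move_l(pt(.02,z),speed=.01);print((F()-b).round(2))
for s in (.035,.05,.065,.08,.095,.11,.125,.14,.155,.17,.180):
    hit=ctrl.move_l(pt(s,z),speed=.025,max_force=8)
    f=F(3)-b;t=telemetry.state();print(s,hit,f.round(2),t['eef_pos'].round(4),round(t['time'],2))
    if hit or f[2]>10: break
    z-=np.clip(.0004*(4-f[2]),-.0005,.0005)*.6
c=imaging.camera('wrist');cv2.imwrite('pics/w2.png',c['frame']);snap('side','side2.png')
E
python3 -c "
import cv2
cv2.imwrite('pics/s2c.png',cv2.resize(cv2.imread('pics/side2.png')[150:310,200:430],None,fx=3,fy=3))"
```

```text
[ 0.52 -0.49  4.  ]
0.035 False [-0.27  0.2   3.73] [ 0.5398 -0.0128  0.0369] 8.03
0.05 False [-0.05 -0.21  4.58] [0.5463 0.0007 0.0368] 8.9
0.065 False [0.29 0.38 3.5 ] [0.5527 0.0143 0.037 ] 9.78
0.08 False [ 0.33 -0.37  4.66] [0.5591 0.0278 0.0369] 10.65
0.095 False [0.1  0.21 3.08] [0.5655 0.0415 0.037 ] 11.53
0.11 False [ 0.47 -0.97  4.15] [0.572  0.0549 0.0368] 12.4
0.125 False [-0.13 -0.75  4.44] [0.5783 0.0686 0.0368] 13.28
0.14 False [ 0.34 -0.19  3.65] [0.5848 0.0821 0.037 ] 14.15
0.155 False [ 0.33 -0.73  3.39] [0.5912 0.0956 0.0369] 15.03
0.17 False [0.31 0.1  4.11] [0.5977 0.1092 0.0368] 15.9
0.18 False [ 0.36 -0.96  4.19] [0.6019 0.1182 0.0367] 16.57
```

View pics/w2.png

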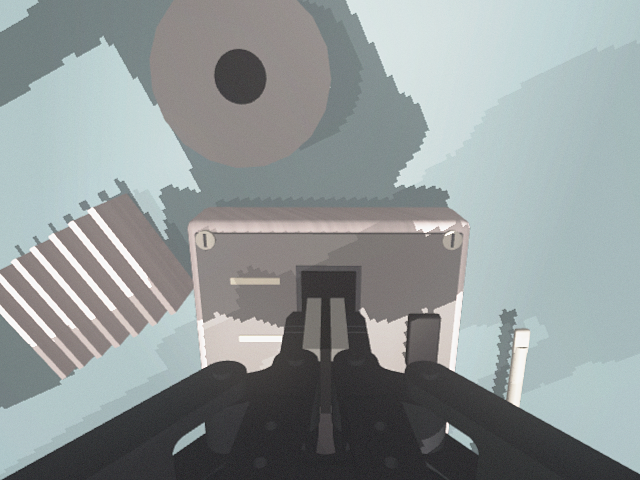

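View pics/s2c.png

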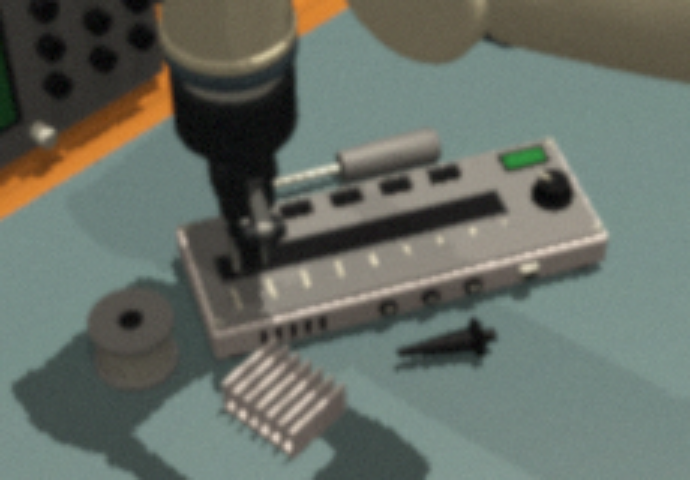

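The fingertips rest on the strip, about 9 mm short of its high end (strip end at row 268, tip edge at row 298 in the wrist view). The spool, heat sink, hook and screwdriver look undisturbed. I'll do a quick shift check, then hand in.

```bash
python3 - <<'E'
from h import *
a,c=[cv2.imread(f'pics/side{i}.png',0) for i in(0,2)]
for n,(x0,y0,x1,y1) in dict(knob_end=(360,190,408,250),hook=(328,252,370,276),spool=(226,244,262,282),heatsink=(270,260,318,304)).items():
    r=cv2.matchTemplate(c[y0-8:y1+8,x0-8:x1+8],a[y0:y1,x0:x1],cv2.TM_CCOEFF_NORMED);_,v,_,l=cv2.minMaxLoc(r);print(n,round(v,3),(l[0]-8,l[1]-8))
print((F()-np.load('b.npy')).round(2))
workorder.sign_off();print(telemetry.state()['time'])
E
```

```text
knob_end 0.977 (0, 0)
hook 0.996 (0, 0)
spool 0.421 (0, 0)
heatsink 0.791 (0, 0)
[0.23 0.26 4.09]
the job is handed in; nothing more can be done
the job is handed in; nothing more can be done
```

The touch strip has been taught and the job is handed in. With the fingers closed, I touched down about 20 mm in from the knob end and slid along the strip to about 20 mm from its far end. The fingertips are still resting there. Handing in reported no verdict.

- **Force:** the readings during the slide were 3–5 N, and the last one before hand-in was 4.1 N, against the 15 N limit.
- **Position:** in the wrist picture the front edge of the fingertips is about 9 mm short of the strip's end. That puts the fingers' whole width, about 22 mm, within the last 40 mm.
- **Disturbance:** the knob end of the controller and the hook tip show no shift between the before and after side pictures. The spool and heat sink also match best at no shift. Those two matches were weaker (0.42 for the spool, 0.79 for the heat sink), probably because the arm's shadow falls on them. The screwdriver I judged only by eye, and I did not check the multimeter, flux bottle or bracket, which the arm stayed well away from.
- **Measurement difference:** the close-up view put the strip's low end about 1.5 mm from where the first two views had it. I judged that close enough and made no correction.
- **Time:** the arm's clock read 16.6 s at the end of the slide, against the 40 s limit.

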